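Interlock shelf-rail lengths on the bundle board

TASK

Build the interlocked bundle on the plywood board, working outward from the rail that is screwed down: lay one open-up rail inside the middle outline, bridge the screwed-down rail and this one with an open-down rail, lay the second open-up rail inside the outer outline, then bridge the middle and outer rails with the last open-down rail. Each bridging rail must sit fully down and centred over its gap, with one flange in each neighbour's trough, all rails square to the board with their ends about level. Set every rail down rather than dropping it, and leave the other things on the bench where they are.

Things in the scene. Friction and masses are not known exactly. Their poses are not given: they have to be found in the camera images.
- board: Fixed plywood board on the bench, 170 mm (x) by 300 (y), 12 thick; yaw varies about +-15 degrees. Origin: centre of its underside, z up. Three rail places lie along x, 96 mm apart in y: at y = +96 a rail like the loose open-up ones is screwed down; at y = 0 the middle and at y = -96 the outer outline (black lines, 66 by 112 mm). Gaps between laid rails are 32 mm wide.
- fixed (a point): Point on the board's top (12 mm above the bench) under the middle of the screwed-down, open-up rail; axes as the board's. Its flange tops are 48 mm above the bench.
- middle (a point): Centre of the middle outline, on the board's top (12 mm above the bench); axes as the board's. The origin of the open-up rail laid there belongs here.
- outer (a point): Centre of the outer outline, on the board's top (12 mm above the bench); axes as the board's. The origin of the second open-up rail belongs here.
- gap1 (a point): Middle of the 32 mm gap between the fixed rail and the middle place (board y = +48 mm), 16 mm above the bench; axes as the board's. The origin of the bridging open-down rail is here when fully down: its web rests on the neighbours' flanges (web top 52 mm above the bench), its flange edges reach their trough floors; about 8 mm sideways play each way.
- gap2 (a point): Middle of the 32 mm gap between the middle and outer places (board y = -48 mm), 16 mm above the bench; otherwise as gap1.
- up1: Loose U-shaped rail lying open side UP: flat web below, two flanges standing up. 110 mm long (x), 64 wide (y), 36 high, 4 thick (trough 56 wide, 32 deep), 0.4 kg, dark steel with pale keyhole marks; same after a half turn. Origin: centre of the web's underside, z = 0 on the bench; z up. Either open-up rail may take either outline.
- up2: Loose U-shaped rail lying open side UP: flat web below, two flanges standing up. 110 mm long (x), 64 wide (y), 36 high, 4 thick (trough 56 wide, 32 deep), 0.4 kg, dark steel with pale keyhole marks; same after a half turn. Origin: centre of the web's underside, z = 0 on the bench; z up. Either open-up rail may take either outline.
- down1: Loose U-shaped rail lying open side DOWN: it stands on its two flange edges, flat web on top. 110 mm long (x), 64 wide (y), 36 high, 4 thick (trough 56 wide, 32 deep), 0.4 kg, dark steel with pale keyhole marks; same after a half turn. Origin: centre of its footprint at the flange edges, z = 0 on the bench; z up. Either open-down rail may take either gap.
- down2: Loose U-shaped rail lying open side DOWN: it stands on its two flange edges, flat web on top. 110 mm long (x), 64 wide (y), 36 high, 4 thick (trough 56 wide, 32 deep), 0.4 kg, dark steel with pale keyhole marks; same after a half turn. Origin: centre of its footprint at the flange edges, z = 0 on the bench; z up. Either open-down rail may take either gap.
- filter: Bystander: small upright grey filter cartridge, 38 mm diameter, 44 mm high, standing among the rails. Origin: centre of its underside.
- driver: Bystander: cordless screwdriver lying on the bench on the robot's right, about 180 mm long, 34 mm thick. Origin on the bench within its length; handle to -x.
- canister: Bystander: upright grey dust canister, 100 mm diameter, 127 mm high, beyond the board. Origin: centre of its underside.
- tape: Bystander: clear ring-shaped roll lying flat beyond the rails, 90 mm diameter, 22 mm high. Origin: centre of its underside.
- floorhead: Bystander: grey and black vacuum floor head, 220 mm by 95 mm, 36 mm high, beyond the board. Origin on the bench at its black rear bar.
- wrench: Bystander: steel wrench lying between robot and board. Origin on the bench within its length.
- screwdriver: Bystander: screwdriver lying beyond the rails. Origin on the bench within its length.

How it is judged:
By the outcome, as a careful person would: the job done as asked, in the order asked, and still so for the second after the job is handed in, with the robot touching nothing.
It also fails if it takes over 72 s, if anything falls off the work surface, if the arm or the gripper's body presses on something with over 40 N, if the wrist force passes 120 N, or if a joint passes its speed limit or range.

ROBOT

A 6-joint arm with a two-finger parallel gripper is mounted at the origin on the work surface. World frame = base frame: x ahead of the robot, y to its left, z up, the work surface at z = 0. Lengths are in m, angles in rad, forces in N, time in s.
With the tool pointing down it reaches from about 0.25 to 0.775 m from the base axis. Payload 4 kg.
Tool frame: the origin (TCP) lies on the centre line of the jaws, within the pads' length; the fingertips stand 17 mm ahead of it and the grasp point (between the pads) lies 2 mm behind it; z points along the fingers, y is the line along which they close (so a half turn about z gives the same grasp; the last joint's range is limited). The gripper opens to 94 mm and grips with 3 to 60 N. Pads are 16 mm wide; open, the fingers measure 119 mm over their backs; the gripper's body (75 mm by 177 mm) begins 78 mm behind the grasp point.
Start: joints at [-1.205, 0.087, 1.371, -0, 1.684, -0.103], TCP at [0.248, -0.491, 0.223] pointing down, gripper open.
Joint ranges: [-3.1, 3.1], [-0.76, 2.03], [0.27, 2.55], [-1.08, 4.22], [0.17, 2.65], [-2.57, 2.57]. Speed limits (rad/s): [2.79, 2.79, 3.14, 3.14, 3.14, 3.14].

INTERFACE

Orientations are given as [roll, pitch, yaw] about the fixed x, y, z axes, in that order (R = Rz(yaw) Ry(pitch) Rx(roll)).
In Python, from bench import robot gives the robot as it stands.
- The arm moves only by the tool servo_tool, never from a script. Its argument "plan" is a list of rows, each a list of 7 numbers: the shift along the tool's x, y, z normalised to -1 to 1, where 1 is 0.1 m, then the turn, a rotation vector about the tool's x, y, z normalised to -1 to 1, where 1 is pi/2 rad, then the finger opening in mm, from 0 to 94. In form: [[x, y, z, ax, ay, az, gripper], ...]. A call has 1 to 12 rows; each row is the pose to reach, as a shift and turn from the pose commanded when the call began, along the tool's axes at that moment; what a row does not reach only later rows make up. A row lasts 1/12 s, in which the tool goes at most 41.7 mm and 7.16 degrees, less where a joint would pass 70% of its speed; a pose out of reach is approached as far as the arm can. A call with a number of a shift or a turn outside -1 to 1 is refused whole. A call with a gripper value outside its range is refused whole. The fingers move at their own pace and stop on an object; the grip force is fixed at half the most. Time passes only in rows, so rows that repeat a pose let the fingers close. It gives the time, the measured TCP pose, the force, the opening and the grip force at its end, in the units of the state.
- robot.get_obs(): the state, without advancing time (a new reading comes with each control period).
- robot.snapshot(name): name is "scene" or "top"; returns the picture (384x512x3 uint8, red, green, blue); there is no depth.
- robot.camera_params(name): a dict with "camera_matrix" (3x3 intrinsics, pixels), "rvec" (rotation vector, rad) and "tvec" (3), from world to camera coordinates, as OpenCV has them. Camera axes: x right, y down, z forward; pixel columns grow to the right and rows downward; lengths in m; the calibration is good to about 2 mm. A picture is of the moment at which its call begins. camera_params takes no time and is no camera call.
- robot.close_job(): hands the job in; it is judged then, once.
Trained networks look in the newest picture that a camera, given by its name, has taken for a name from the list of things; names that differ only in an ending like _2 or _b are one class to them, and where a whole thing is asked for, a point or a joint stands for the part that bears it (a point fixed in the world has none). Each returns a list of dicts, best first, with "conf" (0 to 1); they miss things now and then, are a little off and sometimes report something else, mostly with a low value. They report only what shows in the picture. A call takes as long as a camera call.
- robot.find_in(thing, camera): "extent" ([centre column, centre row, width, height] in pixels, round what is visible of it).
The state is a dict: "time": time; "joint_positions": joint angles; "qvel": joint speeds; "joint_torque": joint torques, N m; "tool_pos": TCP position; "ee_rot": TCP orientation; "wrist_force": force on the tool from outside, world axes, zero at the start; "wrist_torque": the same for the moment, N m; "width": finger opening in m; "finger_force": force on a finger pad.
Only numpy, scipy, OpenCV 4.12 (cv2) and the standard library are available. Lean on these libraries where they do the work, as an engineer would, in place of code of your own. Each camera call takes 0.05 s, during which the arm holds its last target. There are 200 camera calls.

## Working session

There is one attempt and no reset: what is moved stays moved. The work goes in short steps, Python scripts to look and compute and a tool call to move; the robot and the scene stay as the last step left them, time stands still between calls to the robot, and variables do not carry over. Pictures are saved under pics/ and viewed, at most 10 in all, crops included, and the job is handed in when it is done.

Besides the shell and the picture viewer there is one more tool, called after "Request:" in YAML: its name, and indented under it one key for each argument. servo_tool: Moves the arm, as the interface text tells. Scaled input: -1 to 1 covers 0.1 m each way for a shift and pi/2 rad each way for a turn. Its arguments: {"type":"object","properties":{"plan":{"type":"array","items":{"type":"array","items":{"type":"number"}}}},"required":["plan"]}

```bash
mkdir -p pics; ls
python3 - <<'E'
from bench import robot
import cv2
for n in ("top","scene"):
    im=robot.snapshot(n); cv2.imwrite(f"pics/{n}0.png",cv2.cvtColor(im,cv2.COLOR_RGB2BGR))
    p=robot.camera_params(n); print(n,p)
    for t in ("board","up1","down1","filter"):
        print(t,[(d["conf"],[round(float(v)) for v in d["extent"]]) for d in robot.find_in(t,n)][:5])
print(robot.get_obs())
E
```

```text
pics
top {'camera_matrix': array([[405.69227087,   0.        , 260.51129795],
       [  0.        , 405.69227087, 190.48709283],
       [  0.        ,   0.        ,   1.        ]]), 'rvec': array([ 2.10712093, -2.13707416,  0.22563762]), 'tvec': array([-0.05673227,  0.55486771,  0.98397689])}
board [(0.67, [159, 199, 123, 86]), (0.29, [342, 131, 72, 22])]
up1 [(0.85, [271, 231, 32, 51]), (0.82, [336, 175, 35, 48])]
down1 [(0.83, [341, 234, 33, 43]), (0.8, [261, 166, 30, 40])]
filter [(0.78, [303, 195, 17, 17])]
scene {'camera_matrix': array([[472.74335245,   0.        , 251.89653385],
       [  0.        , 472.74335245, 194.22938449],
       [  0.        ,   0.        ,   1.        ]]), 'rvec': array([ 2.27532996,  0.67868172, -0.30362682]), 'tvec': array([-0.44372969, -0.20821622,  1.37870541])}
board [(0.66, [299, 149, 88, 90]), (0.45, [253, 318, 78, 68])]
up1 [(0.74, [205, 197, 50, 45]), (0.71, [210, 281, 65, 48])]
down1 [(0.94, [270, 222, 56, 41]), (0.83, [148, 247, 65, 45])]
filter [(0.94, [210, 232, 19, 25])]
{'time': 0.5, 'joint_positions': array([-1.20509889e+00,  8.72257310e-02,  1.37074775e+00, -1.86237340e-05,
        1.68360029e+00, -1.03099567e-01]), 'qvel': array([ 1.23831095e-03, -2.06358019e-05,  5.96526175e-04,  5.70083260e-04,
       -1.67071191e-05, -5.14392321e-04]), 'joint_torque': array([-6.35798242e-04, -3.39625347e+01, -3.02266288e+01,  7.16926111e-02,
        2.43681396e-02, -2.09863742e-05]), 'tool_pos': array([ 0.24848794, -0.49066666,  0.22246755]), 'ee_rot': array([3.14157577e+00, 2.03507244e-05, 4.68794911e-01]), 'wrist_force': array([-0.04183819, -0.11602508,  0.40098481]), 'wrist_torque': array([0.01735725, 0.03937351, 0.00519455]), 'finger_force': 0.0, 'width': 0.09405782145060729}
```

View pics/top0.png

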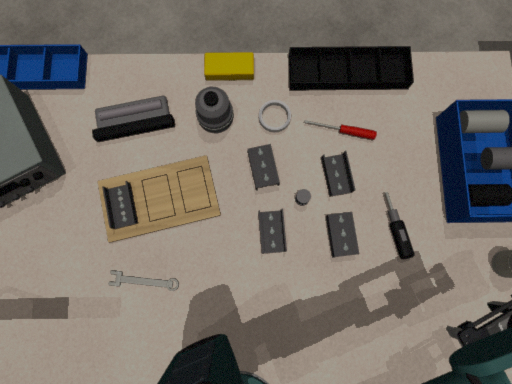

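View pics/scene0.png

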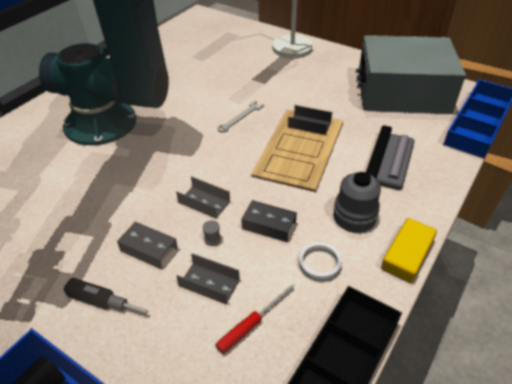

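The top view shows the board at about (159,199), with the fixed rail on its left end (120,205). The loose up rails are near (271,231) and (338,173), the down rails near (263,167) and (342,234), and the filter is between them at (303,197). Next I'll fit the poses by silhouette, using both cameras.

```bash
cat > h.py <<'E'
from bench import robot
import cv2, numpy as np
from scipy.optimize import minimize
def proj(P,n):
    p=robot.camera_params(n); return cv2.projectPoints(np.float64(P),p["rvec"],p["tvec"],p["camera_matrix"],None)[0][:,0]
def backproj(uv,z,n):
    p=robot.camera_params(n); R=cv2.Rodrigues(p["rvec"])[0]; t=p["tvec"]
    d=R.T@np.linalg.inv(p["camera_matrix"])@np.array([*uv,1.]); c=-R.T@t
    return c+d*(z-c[2])/d[2]
def box(pose,L,W,z0,z1):
    x,y,a=pose; c,s=np.cos(a),np.sin(a)
    return np.array([[x+c*u-s*v,y+s*u+c*v,z] for u in(-L/2,L/2) for v in(-W/2,W/2) for z in(z0,z1)])
def filled(hull,S=4):
    m=np.zeros((384*S,512*S),np.uint8)
    cv2.fillConvexPoly(m,np.int32(np.round((hull+.5)*S*16)),1,shift=4); return m
def maskhull(im,ext,kind):
    cx,cy,w,h=ext; hsv=cv2.cvtColor(im,cv2.COLOR_RGB2HSV).astype(int); m=np.zeros(im.shape[:2],np.uint8)
    if kind=="rail": g=(hsv[...,2]<100)&(hsv[...,1]<65)
    else: g=(hsv[...,1]>75)&(hsv[...,2]>110)
    y0,y1,x0,x1=int(cy-h/2-5),int(cy+h/2+6),int(cx-w/2-5),int(cx+w/2+6)
    m[y0:y1,x0:x1]=g[y0:y1,x0:x1]
    m=cv2.morphologyEx(m,cv2.MORPH_OPEN,np.ones((2,2),np.uint8)) if kind!="rail" else m
    c=max(cv2.findContours(m,cv2.RETR_EXTERNAL,cv2.CHAIN_APPROX_NONE)[0],key=cv2.contourArea)
    k=np.zeros_like(m); cv2.drawContours(k,[c],-1,1,-1)
    ys,xs=np.nonzero(k)
    P=np.concatenate([np.c_[xs+a,ys+b] for a in(-.5,.5) for b in(-.5,.5)]).astype(np.float32)
    return cv2.convexHull(P)[:,0]
def fit(obs,L,W,z0,z1,p0):
    """obs: {camera: hull}; pose maximising the overlap of projected box and observed hulls"""
    def cost(p,r=0):
        q=[p[0]*.01+p0[0],p[1]*.01+p0[1],p[2]*.1+p0[2]]; e=0
        for n,h in obs.items():
            H=cv2.convexHull(np.float32(proj(box(q,L,W,z0,z1),n)))[:,0]
            i=cv2.intersectConvexConvex(H,np.float32(h))[0]
            e+=1-i/(cv2.contourArea(H)+cv2.contourArea(np.float32(h))-i)
        return e/len(obs)
    best=min((minimize(cost,[0,0,a],method="Nelder-Mead",options=dict(xatol=1e-3,fatol=1e-5,initial_simplex=[[0,0,a],[1,0,a],[0,1,a],[0,0,a+1]])) for a in(-2,0,2)),key=lambda r:r.fun)
    p=best.x; return np.array([p[0]*.01+p0[0],p[1]*.01+p0[1],p[2]*.1+p0[2]]),best.fun
E
python3 - <<'E'
from h import *
T=cv2.imread("pics/top0.png")[...,::-1].copy(); S=cv2.imread("pics/scene0.png")[...,::-1].copy()
R={"upA":((271,231,32,51),(205,197,50,45)),"upB":((336,175,35,48),(210,281,65,48)),"downA":((261,166,30,40),(270,222,56,41)),"downB":((341,234,33,43),(148,247,65,45))}
def go(k,et,es,kind,L,W,z0,z1):
    ht=maskhull(T,et,kind); hs=maskhull(S,es,kind)
    p0=[*backproj(et[:2],z1,"top")[:2],0]
    for o in ({"top":ht},{"scene":hs},{"top":ht,"scene":hs}):
        p,f=fit(o,L,W,z0,z1,p0); print(k,list(o),np.round(p,4),round(f,3))
    for im,n in((T,"top"),(S,"scene")):
        cv2.polylines(im,[np.int32(np.round(cv2.convexHull(np.float32(proj(box(p,L,W,z0,z1),n)))))],True,(0,255,0))
        cv2.polylines(im,[np.int32(ht if n=="top" else hs)],True,(255,0,0))
for k,(a,b) in R.items(): go(k,a,b,"rail",.110,.064,0,.036)
go("board",(159,199,123,86),(299,149,88,90),"wood",.17,.30,0,.012)
go("fixed",(121,204,34,52),(311,119,44,30),"rail",.11,.064,.012,.048)
o=np.vstack([cv2.resize(T[125:275,90:390],(800,400)),cv2.resize(S[90:310,100:360],(236,200)).repeat(1,0) if 0 else np.zeros((0,800,3),np.uint8)])
o2=cv2.resize(S[90:310,100:360],None,fx=2.7,fy=2.7)
cv2.imwrite("pics/ov_t.png",o[...,::-1]); cv2.imwrite("pics/ov_s.png",o2[...,::-1])
E
```

```text
upA ['top'] [ 0.4533 -0.093   0.0684] 0.045
upA ['scene'] [ 0.4528 -0.0914  0.0258] 0.079
upA ['top', 'scene'] [ 0.4531 -0.0925  0.0609] 0.064
upB ['top'] [ 0.605  -0.2717  0.1702] 0.041
upB ['scene'] [ 0.6053 -0.2704  0.1553] 0.058
upB ['top', 'scene'] [ 0.6053 -0.2713  0.1611] 0.052
downA ['top'] [ 0.6269 -0.0729  0.1999] 0.049Traceback (most recent call last):
  File "<stdin>", line 12, in <module>
  File "<stdin>", line 8, in go
  File "h.py", line 37, in fit
    best=min((minimize(cost,[0,0,a],method="Nelder-Mead",options=dict(xatol=1e-3,fatol=1e-5,initial_simplex=[[0,0,a],[1,0,a],[0,1,a],[0,0,a+1]])) for a in(-2,0,2)),key=lambda r:r.fun)
  File "h.py", line 37, in <genexpr>
    best=min((minimize(cost,[0,0,a],method="Nelder-Mead",options=dict(xatol=1e-3,fatol=1e-5,initial_simplex=[[0,0,a],[1,0,a],[0,1,a],[0,0,a+1]])) for a in(-2,0,2)),key=lambda r:r.fun)
              ~~~~~~~~^^^^^^^^^^^^^^^^^^^^^^^^^^^^^^^^^^^^^^^^^^^^^^^^^^^^^^^^^^^^^^^^^^^^^^^^^^^^^^^^^^^^^^^^^^^^^^^^^^^^^^^^^^^^^^^^^^^^^^^^^^^
    res = _minimize_neldermead(fun, x0, args, callback, bounds=bounds,
                               **options)
    fxr = func(xr)
    fx = function(np.copy(x), *(wrapper_args + args))
  File "h.py", line 33, in cost
    H=cv2.convexHull(np.float32(proj(box(q,L,W,z0,z1),n)))[:,0]
                                ~~~~^^^^^^^^^^^^^^^^^^^^
  File "h.py", line 5, in proj
    p=robot.camera_params(n); return cv2.projectPoints(np.float64(P),p["rvec"],p["tvec"],p["camera_matrix"],None)[0][:,0]
ValueError: time passes only in moves, steps and waits
```

```bash
sed -i 's/robot.camera_params(n)/CP[n]/' h.py; sed -i '/^from scipy/a CP={n:robot.camera_params(n) for n in("top","scene")}' h.py; sed -i '/^def filled/,/return m$/d' h.py
cat > m.py <<'E'
from h import *
T=cv2.imread("pics/top0.png")[...,::-1].copy(); S=cv2.imread("pics/scene0.png")[...,::-1].copy()
R={"upA":((271,231,32,51),(205,197,50,45)),"upB":((336,175,35,48),(210,281,65,48)),"downA":((261,166,30,40),(270,222,56,41)),"downB":((341,234,33,43),(148,247,65,45))}
O=[T.copy(),S.copy()]
def go(k,et,es,kind,L,W,z0,z1):
    ht=maskhull(T,et,kind); hs=maskhull(S,es,kind)
    p0=[*backproj(et[:2],z1,"top")[:2],.1]
    for o in ({"top":ht},{"scene":hs},{"top":ht,"scene":hs}):
        p,f=fit(o,L,W,z0,z1,p0); print(k,list(o),np.round(p,4),round(f,3))
    for im,n,h in((O[0],"top",ht),(O[1],"scene",hs)):
        cv2.polylines(im,[np.int32(h)],True,(255,0,0))
        cv2.polylines(im,[np.int32(np.round(cv2.convexHull(np.float32(proj(box(p,L,W,z0,z1),n)))))],True,(0,255,0))
for k,(a,b) in R.items(): go(k,a,b,"rail",.110,.064,0,.036)
go("board",(159,199,123,86),(299,149,88,90),"wood",.17,.30,0,.012)
go("fixed",(121,204,34,52),(311,119,44,30),"rail",.11,.064,.012,.048)
a=cv2.resize(O[0][140:270,90:370],(600,279)); b=cv2.resize(O[1][90:310,110:350],(327,300))
o=np.zeros((590,700,3),np.uint8); o[:279,:600]=a; o[285:585,:327]=b
cv2.imwrite("pics/ov.png",o[...,::-1])
E
python3 m.py
```

```text
upA ['top'] [ 0.4533 -0.093   0.0684] 0.045
upA ['scene'] [ 0.4528 -0.0914  0.0259] 0.079
upA ['top', 'scene'] [ 0.4531 -0.0925  0.0608] 0.064
upB ['top'] [ 0.605  -0.2717  0.1701] 0.041
upB ['scene'] [ 0.6053 -0.2704  0.1556] 0.058
upB ['top', 'scene'] [ 0.6053 -0.2713  0.1611] 0.052
downA ['top'] [ 0.6269 -0.0729  0.1997] 0.049
downA ['scene'] [ 0.6272 -0.071   0.2286] 0.042
downA ['top', 'scene'] [ 0.6271 -0.0722  0.215 ] 0.05
downB ['top'] [ 0.4423 -0.2738  0.1052] 0.056
downB ['scene'] [ 0.4415 -0.2738  0.0743] 0.057
downB ['top', 'scene'] [ 0.4424 -0.2734  0.0917] 0.058
board ['top'] [0.5456 0.2045 0.2298] 0.007
board ['scene'] [0.5515 0.2097 0.2303] 0.019
board ['top', 'scene'] [0.5458 0.205  0.2301] 0.051
fixed ['top'] [0.5258 0.3015 0.2319] 0.032
fixed ['scene'] [0.5268 0.3069 0.3667] 0.108
fixed ['top', 'scene'] [0.5256 0.3017 0.2382] 0.085
```

View pics/ov.png

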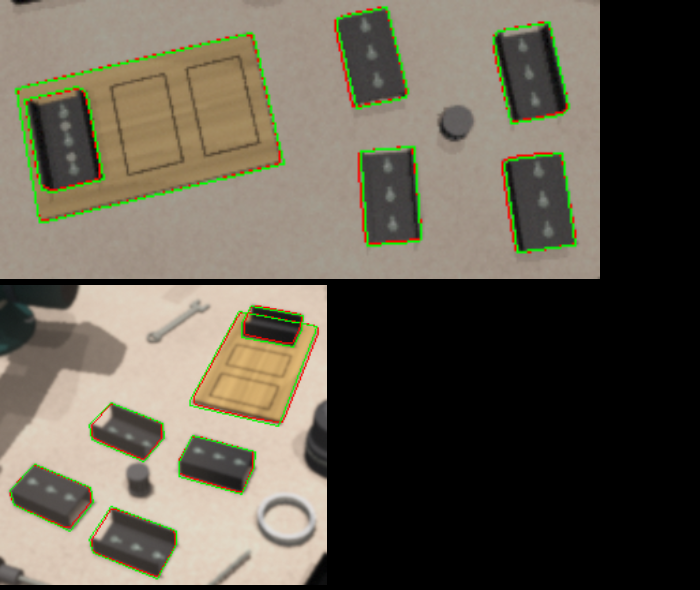

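The fits sit on the rails in both views; only the fixed rail's scene fit is bad, because its mask there is cut off. I'll refine the board from the outline lines and write a move planner.

```bash
cat > plan.py <<'E'
from h import *
from scipy.spatial.transform import Rotation as Ro
def plan(wps,start=None):
    """wps: (x,y,z,yaw,grip_mm,step_m,hold_rows). Prints the calls."""
    if start is None:
        o=robot.get_obs(); start=(*o["tool_pos"],o["ee_rot"][2])
        print("now",np.round(o["tool_pos"],4),np.round(o["ee_rot"],3),round(o["time"],2),np.round(o["wrist_force"],1),o["width"])
    p=np.array(start[:3]); a=start[3]
    for x,y,z,yaw,g,step,hold in wps:
        T=np.array([x,y,z]); first=True
        while first or np.linalg.norm(T-p)>.002 or abs(yaw-a)>.02:
            first=False
            R=Ro.from_euler("xyz",[np.pi,0,a]).as_matrix(); d=R.T@(T-p); da=yaw-a
            k=min(1,.0999/max(np.abs(d).max(),1e-9)); d=d*k; da=da*k
            s=np.round(d/.1,3); w=round(-da/(np.pi/2),3)
            n=int(min(max(1,np.ceil(np.linalg.norm(d)/step),np.ceil(abs(da)/.12)),12))
            rows=[[*[float(v) for v in np.round(s*i/n,3)],0,0,round(w*i/n,3),g] for i in range(1,n+1)]
            if k==1: rows+= [rows[-1]]*min(hold,12-n)
            print(str(rows).replace(" ",""))
            p=p+R@(s*.1); a-=w*np.pi/2
E
cat > go1.py <<'E'
from plan import *
T=cv2.imread("pics/top0.png")[...,::-1]; S=cv2.imread("pics/scene0.png")[...,::-1]
u=np.linspace(-.5,.5,60)
L=[]
for cy in(0,-.096):
    L+=[(a*.112,cy+s*.033) for a in u for s in(-1,1)]+[(s*.056,cy+a*.066) for a in u for s in(-1,1)]
L=np.array(L)
for im,n in((T,"top"),(S,"scene")):
    g=cv2.GaussianBlur(cv2.cvtColor(im,cv2.COLOR_RGB2GRAY),(0,0),.7).astype(np.float32)
    def c(q):
        x,y,a=.5456+q[0]*.01,.2045+q[1]*.01,.23+q[2]*.1
        P=np.c_[x+np.cos(a)*L[:,0]-np.sin(a)*L[:,1],y+np.sin(a)*L[:,0]+np.cos(a)*L[:,1],np.full(len(L),.012)]
        v=proj(P,n).astype(np.float32); return cv2.remap(g,v[None],None,cv2.INTER_LINEAR).mean()
    r=min((minimize(c,[i,j,0],method="Nelder-Mead") for i in(-.4,0,.4) for j in(-.5,0,.5)),key=lambda r:r.fun)
    q=r.x; print(n,.5456+q[0]*.01,.2045+q[1]*.01,.23+q[2]*.1,r.fun)
plan([(.453,-.0925,.12,.062,94,.038,2),(.453,-.0925,.022,.062,94,.02,3)])
E
python3 go1.py
```

```text
top 0.5481884371492981 0.2075878698768743 0.23044758035927312 104.12832641601562
scene 0.5473906815651423 0.21016180926719133 0.23028028358193617 145.26290893554688
now [ 0.2485 -0.4907  0.2225] [3.142 0.    0.469] 0.5 [-0.  -0.1  0.4] 0.09405782145060729
[[0.25,-0.181,0.071,0,0,np.float64(0.018),94],[0.5,-0.362,0.142,0,0,np.float64(0.036),94],[0.749,-0.544,0.212,0,0,np.float64(0.053),94],[0.999,-0.725,0.283,0,0,np.float64(0.071),94]]
[[0.25,-0.228,0.077,0,0,np.float64(0.02),94],[0.5,-0.455,0.154,0,0,np.float64(0.039),94],[0.749,-0.682,0.232,0,0,np.float64(0.058),94],[0.999,-0.91,0.309,0,0,np.float64(0.078),94]]
[[0.214,-0.25,0.075,0,0,np.float64(0.019),94],[0.428,-0.5,0.15,0,0,np.float64(0.038),94],[0.643,-0.749,0.226,0,0,np.float64(0.058),94],[0.857,-0.999,0.301,0,0,np.float64(0.077),94]]
[[0.16,-0.239,0.066,0,0,np.float64(0.016),94],[0.319,-0.478,0.132,0,0,np.float64(0.033),94],[0.319,-0.478,0.132,0,0,np.float64(0.033),94],[0.319,-0.478,0.132,0,0,np.float64(0.033),94]]
[[-0.0,0.0,0.196,0,0,np.float64(-0.0),94],[-0.0,0.0,0.392,0,0,np.float64(-0.0),94],[-0.0,0.0,0.588,0,0,np.float64(-0.0),94],[-0.0,0.0,0.784,0,0,np.float64(-0.0),94],[-0.0,0.0,0.98,0,0,np.float64(-0.0),94],[-0.0,0.0,0.98,0,0,np.float64(-0.0),94],[-0.0,0.0,0.98,0,0,np.float64(-0.0),94],[-0.0,0.0,0.98,0,0,np.float64(-0.0),94]]
```

Request:
servo_tool:
  plan:
    - [0.25,-0.18,0.07,0,0,0.018,94]
    - [0.5,-0.36,0.14,0,0,0.036,94]
    - [0.75,-0.54,0.21,0,0,0.053,94]
    - [1,-0.73,0.28,0,0,0.071,94]

```text
time: 0.83
tool_pos: [0.3051, -0.3794, 0.1942]
ee_rot: [3.141, -0.0, 0.355]
wrist_force: [0.6, -0.6, 1.0]
width: 0.0938
finger_force: 0.0
```

Request:
servo_tool:
  plan:
    - [0.25,-0.23,0.08,0,0,0.02,94]
    - [0.5,-0.46,0.15,0,0,0.039,94]
    - [0.75,-0.68,0.23,0,0,0.058,94]
    - [1,-0.91,0.31,0,0,0.078,94]

```text
time: 1.17
tool_pos: [0.3671, -0.2588, 0.1635]
ee_rot: [3.141, -0.001, 0.233]
wrist_force: [0.3, 0.3, 0.7]
width: 0.0942
finger_force: 0.0
```

Request:
servo_tool:
  plan:
    - [0.21,-0.25,0.08,0,0,0.019,94]
    - [0.43,-0.5,0.15,0,0,0.038,94]
    - [0.64,-0.75,0.23,0,0,0.058,94]
    - [0.86,-1,0.3,0,0,0.077,94]

```text
time: 1.5
tool_pos: [0.4274, -0.1414, 0.1333]
ee_rot: [3.141, -0.001, 0.112]
wrist_force: [0.8, -0.5, 0.6]
width: 0.094
finger_force: 0.0
```

Request:
servo_tool:
  plan:
    - [0.16,-0.24,0.07,0,0,0.016,94]
    - [0.32,-0.48,0.13,0,0,0.033,94]
    - [0.32,-0.48,0.13,0,0,0.033,94]
    - [0.32,-0.48,0.13,0,0,0.033,94]

```text
time: 1.83
tool_pos: [0.4534, -0.0905, 0.1201]
ee_rot: [3.141, 0.001, 0.066]
wrist_force: [0.2, -0.3, 0.4]
width: 0.0944
finger_force: 0.0
```

Request:
servo_tool:
  plan:
    - [0,0.02,0.25,0,0,0,94]
    - [0,0.02,0.5,0,0,0,94]
    - [0,0.02,0.7,0,0,0,94]
    - [0,0.02,0.85,0,0,0,94]
    - [0,0.02,0.98,0,0,0,94]
    - [0,0.02,0.98,0,0,0,94]
    - [0,0.02,0.98,0,0,0,94]

```text
time: 2.42
tool_pos: [0.4529, -0.0946, 0.0224]
ee_rot: [3.142, 0.001, 0.061]
wrist_force: [-0.4, 0.3, -0.3]
width: 0.0939
finger_force: 0.0
```

Request:
servo_tool:
  plan:
    - [0,0,0,0,0,0,70]
    - [0,0,0,0,0,0,50]
    - [0,0,0,0,0,0,50]
    - [0,0,0,0,0,0,50]
    - [0,0,0,0,0,0,50]
    - [0,0,0,0,0,0,50]
    - [0,0,0,0,0,0,50]
    - [0,0,0,0,0,0,50]

```text
time: 3.08
tool_pos: [0.4539, -0.093, 0.0232]
ee_rot: [-3.141, -0.001, 0.062]
wrist_force: [-1.2, 2.9, 5.3]
width: 0.0638
finger_force: 30.0
```

```bash
sed -i 's/w=round(-da/w=round(float(-da)/; s/(np.pi\/2),3)$/(np.pi\/2),3)/' plan.py
cat >> plan.py <<'E'
B=np.array([.5479,.2085]); BY=.230
def bp(y,x=0): return B[0]+np.cos(BY)*x-np.sin(BY)*y, B[1]+np.sin(BY)*x+np.cos(BY)*y
E
python3 - <<'E'
from plan import *
o=robot.get_obs(); p=o["tool_pos"]; print(bp(0),bp(-.096),bp(.048),bp(-.048))
x,y=bp(0)
plan([(p[0],p[1],.11,o["ee_rot"][2],50,.02,0),(x,y,.11,BY,50,.025,3)])
E
```

```text
(np.float64(0.5479), np.float64(0.2085)) (np.float64(0.5697858422593781), np.float64(0.115028026079484)) (np.float64(0.536957078870311), np.float64(0.255235986960258)) (np.float64(0.5588429211296891), np.float64(0.161764013039742))
now [ 0.4539 -0.093   0.0232] [-3.141e+00 -1.000e-03  6.200e-02] 3.08 [-1.2  2.9  5.3] 0.06378362861697799
[[0.0,0.0,-0.174,0,0,-0.0,50],[0.0,0.0,-0.347,0,0,-0.0,50],[0.0,0.0,-0.521,0,0,-0.0,50],[0.0,0.0,-0.694,0,0,-0.0,50],[0.0,0.0,-0.868,0,0,-0.0,50]]
[[0.076,-0.2,0.0,0,0,-0.007,50],[0.152,-0.4,0.0,0,0,-0.014,50],[0.229,-0.599,0.0,0,0,-0.022,50],[0.305,-0.799,0.0,0,0,-0.029,50],[0.381,-0.999,0.0,0,0,-0.036,50]]
[[0.089,-0.2,0.0,0,0,-0.007,50],[0.179,-0.4,0.0,0,0,-0.015,50],[0.268,-0.599,0.0,0,0,-0.022,50],[0.358,-0.799,0.0,0,0,-0.03,50],[0.447,-0.999,0.0,0,0,-0.037,50]]
[[0.114,-0.22,0.0,0,0,-0.009,50],[0.229,-0.441,0.0,0,0,-0.017,50],[0.344,-0.662,0.0,0,0,-0.026,50],[0.458,-0.882,0.0,0,0,-0.034,50],[0.458,-0.882,0.0,0,0,-0.034,50],[0.458,-0.882,0.0,0,0,-0.034,50],[0.458,-0.882,0.0,0,0,-0.034,50]]
```

Request:
servo_tool:
  plan:
    - [0,0,-0.1,0,0,0,50]
    - [0,0,-0.3,0,0,0,50]
    - [0,0,-0.5,0,0,0,50]
    - [0,0,-0.7,0,0,0,50]
    - [0,0,-0.87,0,0,0,50]

```text
time: 3.5
tool_pos: [0.4528, -0.0941, 0.1101]
ee_rot: [3.14, 0.001, 0.062]
wrist_force: [1.3, 0.1, -3.3]
width: 0.0636
finger_force: 30.0
```

Request:
servo_tool:
  plan:
    - [0.08,-0.2,0,0,0,-0.007,50]
    - [0.15,-0.4,0,0,0,-0.014,50]
    - [0.23,-0.6,0,0,0,-0.022,50]
    - [0.3,-0.8,0,0,0,-0.029,50]
    - [0.38,-1,0,0,0,-0.036,50]

```text
time: 3.92
tool_pos: [0.4845, 0.0089, 0.1087]
ee_rot: [3.14, 0.002, 0.119]
wrist_force: [-0.2, -0.8, -3.8]
width: 0.0636
finger_force: 30.0
```

Request:
servo_tool:
  plan:
    - [0.09,-0.2,0,0,0,-0.007,50]
    - [0.18,-0.4,0,0,0,-0.015,50]
    - [0.27,-0.6,0,0,0,-0.022,50]
    - [0.36,-0.8,0,0,0,-0.03,50]
    - [0.45,-1,0,0,0,-0.037,50]

```text
time: 4.33
tool_pos: [0.5176, 0.1135, 0.1085]
ee_rot: [3.14, 0.002, 0.177]
wrist_force: [0.5, -0.3, -3.1]
width: 0.0641
finger_force: 30.0
```

Request:
servo_tool:
  plan:
    - [0.11,-0.22,0,0,0,-0.009,50]
    - [0.23,-0.44,0,0,0,-0.017,50]
    - [0.34,-0.66,0,0,0,-0.026,50]
    - [0.46,-0.88,0,0,0,-0.034,50]
    - [0.46,-0.88,0,0,0,-0.034,50]
    - [0.46,-0.88,0,0,0,-0.034,50]
    - [0.46,-0.88,0,0,0,-0.034,50]

```text
time: 4.92
tool_pos: [0.5473, 0.207, 0.1085]
ee_rot: [3.14, 0.002, 0.23]
wrist_force: [-0.4, -0.0, -2.9]
width: 0.0639
finger_force: 30.0
```

Run:
```python
from plan import *
o=robot.get_obs(); x,y=bp(0)
im=robot.snapshot("scene"); cv2.imwrite("pics/s1.png",im[...,::-1])
plan([(x,y,.050,BY,50,.015,2),(x,y,.0345,BY,50,.004,3)])
```

```text
now [0.5473 0.2068 0.1087] [3.14e+00 2.00e-03 2.29e-01] 4.97 [ 0.6 -0.1 -3.6] 0.06357199089803146
[[0.002,-0.004,0.147,0,0,-0.0,50],[0.005,-0.008,0.294,0,0,-0.0,50],[0.008,-0.011,0.44,0,0,-0.0,50],[0.01,-0.015,0.587,0,0,-0.0,50],[0.01,-0.015,0.587,0,0,-0.0,50],[0.01,-0.015,0.587,0,0,-0.0,50]]
[[-0.0,-0.0,0.039,0,0,-0.0,50],[-0.0,-0.0,0.078,0,0,-0.0,50],[-0.0,-0.0,0.116,0,0,-0.0,50],[-0.0,-0.0,0.155,0,0,-0.0,50],[-0.0,-0.0,0.155,0,0,-0.0,50],[-0.0,-0.0,0.155,0,0,-0.0,50],[-0.0,-0.0,0.155,0,0,-0.0,50]]
```

Request:
servo_tool:
  plan:
    - [0,0,0.15,0,0,0,50]
    - [0,-0.01,0.3,0,0,0,50]
    - [0.01,-0.01,0.45,0,0,0,50]
    - [0.01,-0.02,0.6,0,0,0,50]
    - [0.01,-0.02,0.65,0,0,0,50]
    - [0.01,-0.02,0.69,0,0,0,50]
    - [0.01,-0.02,0.72,0,0,0,50]
    - [0.01,-0.02,0.72,0,0,0,50]
    - [0.01,-0.02,0.72,0,0,0,50]

```text
time: 5.72
tool_pos: [0.5489, 0.21, 0.0383]
ee_rot: [3.141, -0.001, 0.23]
wrist_force: [-0.1, 0.4, -2.4]
width: 0.064
finger_force: 30.0
```

Request:
servo_tool:
  plan:
    - [0,0,0.01,0,0,0,50]
    - [0,0,0.01,0,0,0,50]

```text
time: 5.88
tool_pos: [0.5489, 0.2102, 0.0372]
ee_rot: [3.141, -0.001, 0.23]
wrist_force: [0.8, -0.3, -3.3]
width: 0.0643
finger_force: 30.0
```

Request:
servo_tool:
  plan:
    - [0,0,0.01,0,0,0,50]
    - [0,0,0.01,0,0,0,50]
    - [0,0,0.01,0,0,0,50]

```text
time: 6.13
tool_pos: [0.5484, 0.2102, 0.0355]
ee_rot: [3.142, -0.0, 0.23]
wrist_force: [-0.1, 0.2, -3.9]
width: 0.0635
finger_force: 30.0
```

Request:
servo_tool:
  plan:
    - [0,0,0.01,0,0,0,50]
    - [0,0,0.01,0,0,0,50]
    - [0,0,0.01,0,0,0,50]

```text
time: 6.38
tool_pos: [0.5485, 0.2102, 0.0353]
ee_rot: [3.142, -0.001, 0.23]
wrist_force: [-1.9, -1.1, 1.8]
width: 0.0639
finger_force: 30.0
```

Request:
servo_tool:
  plan:
    - [0,0,0.005,0,0,0,50]
    - [0,0,0.005,0,0,0,50]
    - [0,0,0.005,0,0,0,50]

```text
time: 6.63
tool_pos: [0.5485, 0.2102, 0.0353]
ee_rot: [-3.142, -0.001, 0.23]
wrist_force: [-3.7, -0.5, 5.6]
width: 0.0638
finger_force: 30.0
```

Request:
servo_tool:
  plan:
    - [0,0,0.005,0,0,0,50]
    - [0,0,0.005,0,0,0,50]
    - [0,0,0.005,0,0,0,50]

```text
time: 6.88
tool_pos: [0.5485, 0.2102, 0.0353]
ee_rot: [-3.142, -0.001, 0.23]
wrist_force: [-5.4, -3.0, 6.2]
width: 0.0635
finger_force: 30.0
```

Request:
servo_tool:
  plan:
    - [0,0,-0.01,0,0,0,70]
    - [0,0,-0.01,0,0,0,78]
    - [0,0,-0.01,0,0,0,78]
    - [0,0,-0.01,0,0,0,78]

```text
time: 7.22
tool_pos: [0.5486, 0.2101, 0.0343]
ee_rot: [3.142, -0.0, 0.23]
wrist_force: [-0.4, -0.3, -0.2]
width: 0.0778
finger_force: 0.0
```

Request:
servo_tool:
  plan:
    - [0,0,-0.1,0,0,0,78]
    - [0,0,-0.3,0,0,0,78]
    - [0,0,-0.6,0,0,0,78]
    - [0,0,-0.9,0,0,0,78]

```text
time: 7.55
tool_pos: [0.5476, 0.2099, 0.1248]
ee_rot: [3.141, 0.002, 0.23]
wrist_force: [0.9, -0.1, 0.5]
width: 0.0777
finger_force: 0.0
```

Run:
```python
from plan import *
plan([(.627,-.0715,.11,.212,94,.038,3)])
```

```text
now [0.5476 0.2099 0.1248] [3.141e+00 2.000e-03 2.300e-01] 7.55 [ 0.9 -0.1  0.5] 0.07768508352651869
[[0.015,0.333,0.017,0,0,0.001,94],[0.03,0.666,0.034,0,0,0.003,94],[0.045,0.999,0.051,0,0,0.004,94]]
[[0.017,0.333,0.017,0,0,0.001,94],[0.034,0.666,0.034,0,0,0.003,94],[0.051,0.999,0.051,0,0,0.004,94]]
[[0.018,0.307,0.015,0,0,0.001,94],[0.035,0.615,0.031,0,0,0.002,94],[0.053,0.922,0.046,0,0,0.003,94],[0.053,0.922,0.046,0,0,0.003,94],[0.053,0.922,0.046,0,0,0.003,94],[0.053,0.922,0.046,0,0,0.003,94]]
```

Request:
servo_tool:
  plan:
    - [0.01,0.33,0.02,0,0,0,94]
    - [0.03,0.67,0.03,0,0,0.003,94]
    - [0.04,1,0.05,0,0,0.004,94]

```text
time: 7.8
tool_pos: [0.5762, 0.1131, 0.1216]
ee_rot: [3.141, -0.004, 0.225]
wrist_force: [0.8, -0.9, -0.8]
width: 0.0927
finger_force: 0.0
```

Request:
servo_tool:
  plan:
    - [0.02,0.33,0.02,0,0,0,94]
    - [0.03,0.67,0.03,0,0,0.003,94]
    - [0.05,1,0.05,0,0,0.004,94]

```text
time: 8.05
tool_pos: [0.6026, 0.0156, 0.1154]
ee_rot: [3.141, -0.001, 0.217]
wrist_force: [-0.9, 0.3, -0.6]
width: 0.0942
finger_force: 0.0
```

Request:
servo_tool:
  plan:
    - [0.02,0.31,0.02,0,0,0,94]
    - [0.04,0.62,0.03,0,0,0.002,94]
    - [0.05,0.92,0.05,0,0,0.003,94]
    - [0.05,0.92,0.05,0,0,0.003,94]
    - [0.05,0.92,0.05,0,0,0.003,94]
    - [0.05,0.92,0.05,0,0,0.003,94]

```text
time: 8.55
tool_pos: [0.6268, -0.071, 0.1098]
ee_rot: [-3.141, -0.0, 0.213]
wrist_force: [-1.1, 1.1, 0.1]
width: 0.0939
finger_force: 0.0
```

```bash
cat > look.py <<'E'
from plan import *
import sys
k=sys.argv[1]
T=robot.snapshot("top"); S=robot.snapshot("scene")
for n,im in(("t",T),("s",S)): cv2.imwrite(f"pics/{n}{k}.png",im[...,::-1])
b=T[150:250,85:235]; o=np.zeros((600,800,3),np.uint8)
o[:300,:450]=cv2.resize(b,(450,300)); o[300:]=0
c=cv2.resize(S[80:230,170:370],(400,300)); o[300:,:400]=c
o[:192,455:711]=cv2.resize(T,(256,192)); o[300:492,405:661]=cv2.resize(S,(256,192))
cv2.imwrite(f"pics/look{k}.png",o[...,::-1])
E
python3 look.py 2; python3 -c "
from plan import *
plan([(.627,-.0715,.022,.212,94,.02,2)])"
```

```text
now [ 0.6268 -0.0701  0.1099] [-3.141 -0.     0.214] 8.65 [-0.1  0.4  0. ] 0.09387866985823402
[[-0.0,0.003,0.176,0,0,0.0,94],[-0.0,0.006,0.352,0,0,0.001,94],[-0.001,0.008,0.527,0,0,0.001,94],[-0.001,0.011,0.703,0,0,0.002,94],[-0.001,0.014,0.879,0,0,0.002,94],[-0.001,0.014,0.879,0,0,0.002,94],[-0.001,0.014,0.879,0,0,0.002,94]]
```

View pics/look2.png

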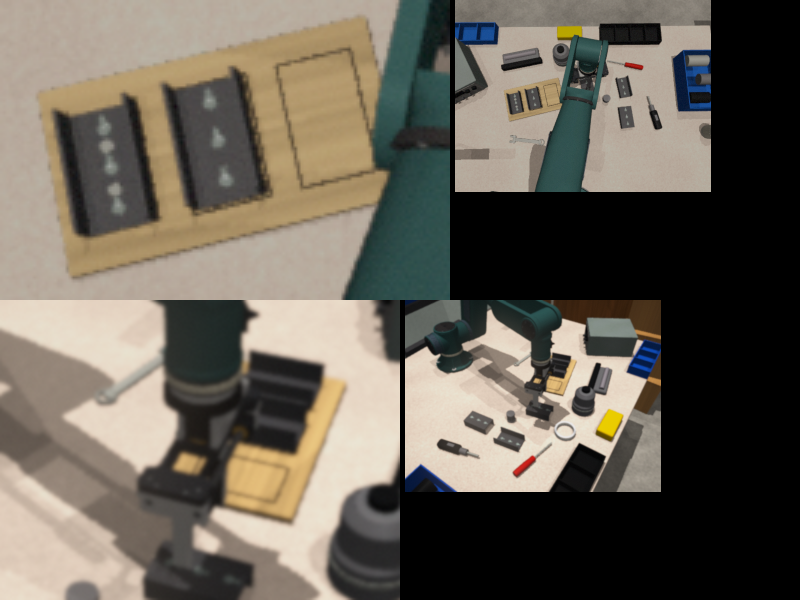

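Rail 1 sits in the middle outline, with the outline line just showing on its lower and right edges. I'll measure its offset from the fixed rail and grasp the first down rail in the same turn.

```bash
cat > rel.py <<'E'
from plan import *
def rel(pic,ext,zs):
    T=cv2.imread(pic)[...,::-1].copy(); r=[]
    for e,z in zip(ext,zs):
        h=maskhull(T,e,"rail"); p0=[*backproj(e[:2],z+.036,"top")[:2],.23]
        p,f=fit({"top":h},.11,.064,z,z+.036,p0)
        d=p[:2]-B; c,s=np.cos(BY),np.sin(BY)
        print(np.round(p,4),round(f,3),"board x,y mm",np.round([(c*d[0]+s*d[1])*1e3,(-s*d[0]+c*d[1])*1e3],1))
if __name__=="__main__": rel("pics/t2.png",[(121,204,34,52),(157,197,36,52)],[.012,.012])
E
python3 rel.py
```

```text
[0.5257 0.3013 0.2361] 0.026 board x,y mm [-0.4 95.4]
[0.5479 0.2088 0.2448] 0.027 board x,y mm [0.  0.3]
```

Request:
servo_tool:
  plan:
    - [0,0.01,0.2,0,0,0,94]
    - [0,0.01,0.4,0,0,0,94]
    - [0,0.01,0.6,0,0,0,94]
    - [0,0.01,0.77,0,0,0,94]
    - [0,0.01,0.88,0,0,0,94]
    - [0,0.01,0.88,0,0,0,94]
    - [0,0.01,0.88,0,0,0,94]

```text
time: 9.23
tool_pos: [0.6269, -0.0716, 0.0215]
ee_rot: [-3.141, 0.001, 0.214]
wrist_force: [-1.0, 0.1, 0.7]
width: 0.0942
finger_force: 0.0
```

Request:
servo_tool:
  plan:
    - [0,0,0,0,0,0,70]
    - [0,0,0,0,0,0,50]
    - [0,0,0,0,0,0,50]
    - [0,0,0,0,0,0,50]
    - [0,0,0,0,0,0,50]
    - [0,0,0,0,0,0,50]
    - [0,0,0,0,0,0,50]

```text
time: 9.82
tool_pos: [0.6274, -0.0718, 0.0223]
ee_rot: [-3.141, -0.001, 0.213]
wrist_force: [-1.1, 2.5, 3.5]
width: 0.064
finger_force: 30.0
```

```bash
python3 -c "
from plan import *
o=robot.get_obs();p=o['tool_pos']
plan([(p[0],p[1],.119,.213,50,.02,0),(.5374,.2560,.119,.236,50,.026,3)])"
```

```text
now [ 0.6274 -0.0718  0.0223] [-3.141e+00 -1.000e-03  2.130e-01] 9.82 [-1.1  2.5  3.5] 0.06400266855930238
[[0.0,0.0,-0.193,0,0,-0.0,50],[0.0,0.0,-0.387,0,0,-0.0,50],[0.0,0.0,-0.58,0,0,-0.0,50],[0.0,0.0,-0.774,0,0,-0.0,50],[0.0,0.0,-0.967,0,0,-0.0,50]]
[[-0.014,-0.25,0.0,0,0,-0.001,50],[-0.028,-0.5,0.0,0,0,-0.002,50],[-0.041,-0.749,0.0,0,0,-0.003,50],[-0.055,-0.999,0.0,0,0,-0.004,50]]
[[-0.012,-0.25,0.0,0,0,-0.001,50],[-0.024,-0.5,0.0,0,0,-0.003,50],[-0.037,-0.749,0.0,0,0,-0.004,50],[-0.049,-0.999,0.0,0,0,-0.005,50]]
[[-0.01,-0.25,0.0,0,0,-0.001,50],[-0.02,-0.5,0.0,0,0,-0.002,50],[-0.031,-0.749,0.0,0,0,-0.003,50],[-0.041,-0.999,0.0,0,0,-0.004,50]]
[[-0.007,-0.199,0.0,0,0,-0.001,50],[-0.014,-0.398,0.0,0,0,-0.002,50],[-0.014,-0.398,0.0,0,0,-0.002,50],[-0.014,-0.398,0.0,0,0,-0.002,50],[-0.014,-0.398,0.0,0,0,-0.002,50]]
```

Request:
servo_tool:
  plan:
    - [0,0,-0.1,0,0,0,50]
    - [0,0,-0.3,0,0,0,50]
    - [0,0,-0.5,0,0,0,50]
    - [0,0,-0.75,0,0,0,50]
    - [0,0,-0.97,0,0,0,50]
    - [0,0,-0.97,0,0,0,50]

```text
time: 10.32
tool_pos: [0.6297, -0.0737, 0.1239]
ee_rot: [3.137, -0.008, 0.212]
wrist_force: [0.4, -0.3, -1.7]
width: 0.0637
finger_force: 30.0
```

Request:
servo_tool:
  plan:
    - [-0.01,-0.2,0,0,0,-0.001,50]
    - [-0.03,-0.45,0,0,0,-0.002,50]
    - [-0.04,-0.72,0,0,0,-0.003,50]
    - [-0.055,-1,0,0,0,-0.004,50]

```text
time: 10.65
tool_pos: [0.5991, 0.0241, 0.1158]
ee_rot: [-3.142, 0.004, 0.218]
wrist_force: [-0.2, -0.1, -4.2]
width: 0.064
finger_force: 30.0
```

Request:
servo_tool:
  plan:
    - [-0.01,-0.25,0,0,0,-0.001,50]
    - [-0.02,-0.5,0,0,0,-0.003,50]
    - [-0.04,-0.75,0,0,0,-0.004,50]
    - [-0.05,-1,0,0,0,-0.005,50]

```text
time: 10.98
tool_pos: [0.5723, 0.1211, 0.1159]
ee_rot: [3.141, 0.004, 0.227]
wrist_force: [0.1, 0.3, -4.5]
width: 0.064
finger_force: 30.0
```

Request:
servo_tool:
  plan:
    - [-0.01,-0.25,0,0,0,-0.001,50]
    - [-0.02,-0.5,0,0,0,-0.002,50]
    - [-0.03,-0.75,0,0,0,-0.003,50]
    - [-0.04,-1,0,0,0,-0.004,50]

```text
time: 11.32
tool_pos: [0.5462, 0.2175, 0.116]
ee_rot: [3.14, 0.004, 0.233]
wrist_force: [0.3, -0.2, -3.6]
width: 0.0636
finger_force: 30.0
```

Request:
servo_tool:
  plan:
    - [-0.01,-0.22,0,0,0,-0.001,50]
    - [-0.015,-0.4,0,0,0,-0.002,50]
    - [-0.015,-0.4,0,0,0,-0.002,50]
    - [-0.015,-0.4,0,0,0,-0.002,50]
    - [-0.015,-0.4,0,0,0,-0.002,50]
    - [-0.015,-0.4,0,0,0,-0.002,50]

```text
time: 11.82
tool_pos: [0.5369, 0.2545, 0.1175]
ee_rot: [3.141, 0.001, 0.235]
wrist_force: [0.2, -0.2, -3.6]
width: 0.0638
finger_force: 30.0
```

```bash
python3 -c "
from plan import *
plan([(.5374,.2560,.045,.236,50,.015,2)])"
```

```text
now [0.5369 0.2545 0.1175] [3.141e+00 1.000e-03 2.350e-01] 11.82 [ 0.2 -0.2 -3.6] 0.0638103164790827
[[0.002,-0.003,0.145,0,0,-0.0,50],[0.003,-0.006,0.29,0,0,-0.0,50],[0.005,-0.008,0.435,0,0,-0.001,50],[0.006,-0.011,0.58,0,0,-0.001,50],[0.008,-0.014,0.725,0,0,-0.001,50],[0.008,-0.014,0.725,0,0,-0.001,50],[0.008,-0.014,0.725,0,0,-0.001,50]]
```

Request:
servo_tool:
  plan:
    - [0,0,0.12,0,0,0,50]
    - [0,0,0.24,0,0,0,50]
    - [0,0,0.36,0,0,0,50]
    - [0,0,0.48,0,0,0,50]
    - [0,0,0.6,0,0,0,50]
    - [0,0,0.66,0,0,0,50]
    - [0,0,0.71,0,0,0,50]
    - [0,0,0.71,0,0,0,50]
    - [0,0,0.71,0,0,0,50]

```text
time: 12.57
tool_pos: [0.537, 0.2558, 0.0474]
ee_rot: [3.141, -0.0, 0.236]
wrist_force: [0.8, 0.1, -4.2]
width: 0.0638
finger_force: 30.0
```

Position is on target at (0.537, 0.2558), so I'm lowering slowly.

Request:
servo_tool:
  plan:
    - [0,0,0.02,0,0,0,50]
    - [0,0,0.04,0,0,0,50]
    - [0,0,0.06,0,0,0,50]
    - [0,0,0.07,0,0,0,50]
    - [0,0,0.07,0,0,0,50]
    - [0,0,0.07,0,0,0,50]

```text
time: 13.07
tool_pos: [0.5368, 0.2557, 0.0404]
ee_rot: [3.141, 0.0, 0.236]
wrist_force: [0.4, 0.8, -4.8]
width: 0.0633
finger_force: 30.0
```

Request:
servo_tool:
  plan:
    - [0,0,0.01,0,0,0,50]
    - [0,0,0.01,0,0,0,50]
    - [0,0,0.01,0,0,0,50]

```text
time: 13.32
tool_pos: [0.5369, 0.2557, 0.0394]
ee_rot: [3.141, 0.0, 0.236]
wrist_force: [0.5, -0.1, -3.0]
width: 0.0638
finger_force: 30.0
```

Request:
servo_tool:
  plan:
    - [0,0,0.01,0,0,0,50]
    - [0,0,0.01,0,0,0,50]
    - [0,0,0.01,0,0,0,50]

```text
time: 13.57
tool_pos: [0.5369, 0.2557, 0.0384]
ee_rot: [3.141, 0.0, 0.236]
wrist_force: [-0.1, 0.5, -3.6]
width: 0.0636
finger_force: 30.0
```

Request:
servo_tool:
  plan:
    - [0,0,0.01,0,0,0,50]
    - [0,0,0.01,0,0,0,50]
    - [0,0,0.01,0,0,0,50]

```text
time: 13.82
tool_pos: [0.537, 0.2557, 0.0384]
ee_rot: [3.142, -0.0, 0.236]
wrist_force: [-2.8, -0.7, 2.7]
width: 0.0636
finger_force: 30.0
```

Request:
servo_tool:
  plan:
    - [0,0,0.007,0,0,0,50]
    - [0,0,0.007,0,0,0,50]
    - [0,0,0.007,0,0,0,50]

```text
time: 14.07
tool_pos: [0.5369, 0.2557, 0.0383]
ee_rot: [3.142, -0.001, 0.236]
wrist_force: [-4.3, -2.8, 5.2]
width: 0.064
finger_force: 30.0
```

Request:
servo_tool:
  plan:
    - [0,0,-0.007,0,0,0,68]
    - [0,0,-0.01,0,0,0,74]
    - [0,0,-0.01,0,0,0,74]
    - [0,0,-0.01,0,0,0,74]

```text
time: 14.4
tool_pos: [0.5372, 0.2559, 0.0377]
ee_rot: [-3.142, -0.001, 0.236]
wrist_force: [0.1, 0.1, 0.2]
width: 0.0736
finger_force: 0.0
```

Request:
servo_tool:
  plan:
    - [0,0,-0.1,0,0,0,74]
    - [0,0,-0.3,0,0,0,74]
    - [0,0,-0.6,0,0,0,74]
    - [0,0,-0.85,0,0,0,74]

```text
time: 14.73
tool_pos: [0.5369, 0.2557, 0.1244]
ee_rot: [3.142, -0.0, 0.236]
wrist_force: [0.7, 0.5, 0.4]
width: 0.0739
finger_force: 0.0
```

```bash
python3 -c "
from plan import *
plan([(.605,-.271,.11,.164,94,.038,3)])"
```

```text
now [0.5369 0.2557 0.1244] [ 3.142 -0.     0.236] 14.73 [0.7 0.5 0.4] 0.0739053238915075
[[-0.036,0.333,0.009,0,0,0.003,94],[-0.072,0.666,0.018,0,0,0.006,94],[-0.108,0.999,0.027,0,0,0.009,94]]
[[-0.031,0.333,0.009,0,0,0.003,94],[-0.063,0.666,0.018,0,0,0.006,94],[-0.094,0.999,0.027,0,0,0.009,94]]
[[-0.026,0.333,0.009,0,0,0.003,94],[-0.053,0.666,0.018,0,0,0.006,94],[-0.079,0.999,0.027,0,0,0.009,94]]
[[-0.022,0.333,0.009,0,0,0.003,94],[-0.043,0.666,0.018,0,0,0.005,94],[-0.065,0.999,0.027,0,0,0.008,94]]
[[-0.018,0.333,0.009,0,0,0.003,94],[-0.035,0.666,0.018,0,0,0.005,94],[-0.053,0.999,0.027,0,0,0.008,94]]
[[-0.012,0.299,0.009,0,0,0.003,94],[-0.012,0.299,0.009,0,0,0.003,94],[-0.012,0.299,0.009,0,0,0.003,94],[-0.012,0.299,0.009,0,0,0.003,94]]
```

Request:
servo_tool:
  plan:
    - [-0.04,0.33,0.01,0,0,0.003,94]
    - [-0.07,0.67,0.02,0,0,0.006,94]
    - [-0.11,1,0.03,0,0,0.009,94]

```text
time: 14.98
tool_pos: [0.5504, 0.1554, 0.1216]
ee_rot: [3.141, -0.003, 0.224]
wrist_force: [-0.2, 0.3, -0.9]
width: 0.0906
finger_force: 0.0
```

Request:
servo_tool:
  plan:
    - [-0.03,0.33,0.01,0,0,0.003,94]
    - [-0.06,0.67,0.02,0,0,0.006,94]
    - [-0.09,1,0.03,0,0,0.009,94]

```text
time: 15.23
tool_pos: [0.5631, 0.0548, 0.1177]
ee_rot: [3.141, -0.001, 0.208]
wrist_force: [1.2, -1.0, 0.0]
width: 0.0938
finger_force: 0.0
```

Request:
servo_tool:
  plan:
    - [-0.03,0.33,0.01,0,0,0.003,94]
    - [-0.05,0.67,0.02,0,0,0.006,94]
    - [-0.08,1,0.03,0,0,0.009,94]

```text
time: 15.48
tool_pos: [0.5761, -0.0448, 0.1147]
ee_rot: [3.141, -0.001, 0.194]
wrist_force: [0.8, 0.0, -0.1]
width: 0.0941
finger_force: 0.0
```

Request:
servo_tool:
  plan:
    - [-0.02,0.33,0.01,0,0,0.003,94]
    - [-0.04,0.67,0.02,0,0,0.005,94]
    - [-0.065,1,0.03,0,0,0.008,94]

```text
time: 15.73
tool_pos: [0.5889, -0.1443, 0.1116]
ee_rot: [3.141, -0.001, 0.181]
wrist_force: [0.8, 0.1, -0.8]
width: 0.0938
finger_force: 0.0
```

Request:
servo_tool:
  plan:
    - [-0.02,0.33,0.01,0,0,0.003,94]
    - [-0.035,0.67,0.02,0,0,0.005,94]
    - [-0.05,1,0.03,0,0,0.008,94]

```text
time: 15.98
tool_pos: [0.6019, -0.2436, 0.1086]
ee_rot: [3.141, -0.001, 0.168]
wrist_force: [0.6, -0.3, 0.1]
width: 0.094
finger_force: 0.0
```

Request:
servo_tool:
  plan:
    - [-0.01,0.3,0.01,0,0,0.003,94]
    - [-0.01,0.3,0.01,0,0,0.003,94]
    - [-0.01,0.3,0.01,0,0,0.003,94]
    - [-0.01,0.3,0.01,0,0,0.003,94]

```text
time: 16.32
tool_pos: [0.6058, -0.2709, 0.107]
ee_rot: [-3.141, -0.0, 0.164]
wrist_force: [-0.2, -0.5, 0.1]
width: 0.0938
finger_force: 0.0
```

```bash
python3 look.py 3; python3 -c "
from plan import *
from rel import rel
rel('pics/t3.png',[(137,201,34,52)],[.016])
plan([(.605,-.271,.022,.164,94,.02,2)])"
```

```text
[0.5355 0.2559 0.2303] 0.379 board x,y mm [-1.3 48.9]
now [ 0.6059 -0.27    0.1072] [-3.141 -0.     0.166] 16.42 [ 0.   0.6 -0. ] 0.09387120219980034
[[-0.002,0.002,0.17,0,0,0.0,94],[-0.004,0.003,0.341,0,0,0.0,94],[-0.007,0.005,0.511,0,0,0.001,94],[-0.009,0.006,0.682,0,0,0.001,94],[-0.011,0.008,0.852,0,0,0.001,94],[-0.011,0.008,0.852,0,0,0.001,94],[-0.011,0.008,0.852,0,0,0.001,94]]
```

View pics/look3.png

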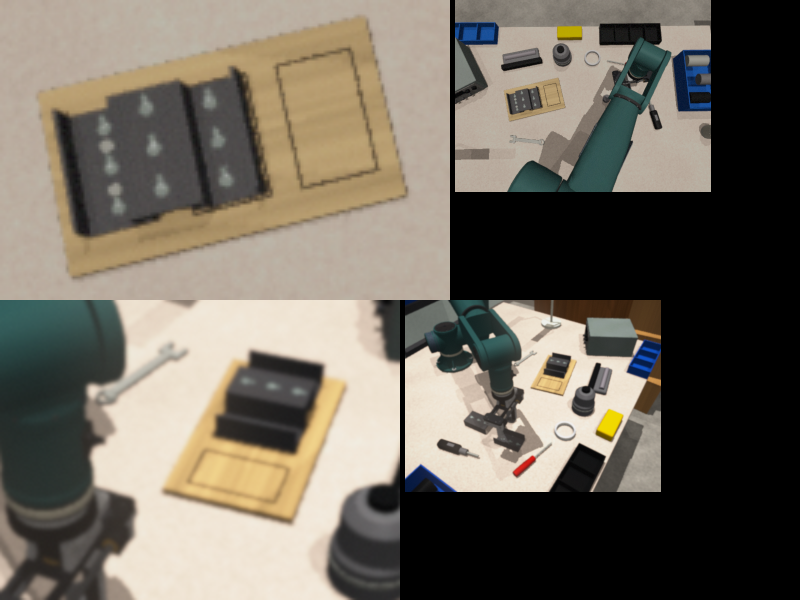

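The bridge is down over gap 1. Its upper end (107,97)–(182,82) lies on the line joining its neighbours' ends. Next is the second open-up rail.

Request:
servo_tool:
  plan:
    - [0,0.01,0.2,0,0,0,94]
    - [0,0.01,0.4,0,0,0,94]
    - [-0.01,0.01,0.6,0,0,0,94]
    - [-0.01,0.01,0.75,0,0,0,94]
    - [-0.01,0.01,0.85,0,0,0,94]
    - [-0.01,0.01,0.85,0,0,0,94]
    - [-0.01,0.01,0.85,0,0,0,94]

```text
time: 17.0
tool_pos: [0.605, -0.2716, 0.0218]
ee_rot: [-3.141, 0.0, 0.165]
wrist_force: [0.9, -0.4, 0.1]
width: 0.0944
finger_force: 0.0
```

Request:
servo_tool:
  plan:
    - [0,0,0,0,0,0,70]
    - [0,0,0,0,0,0,50]
    - [0,0,0,0,0,0,50]
    - [0,0,0,0,0,0,50]
    - [0,0,0,0,0,0,50]
    - [0,0,0,0,0,0,50]
    - [0,0,0,0,0,0,50]

```text
time: 17.58
tool_pos: [0.6052, -0.2719, 0.0226]
ee_rot: [-3.14, -0.001, 0.164]
wrist_force: [-0.9, 2.8, 5.2]
width: 0.0641
finger_force: 30.0
```

```bash
python3 -c "
from plan import *
o=robot.get_obs();p=o['tool_pos']
# outer in tool readings: middle rail top-fit (.5479,.2088) + tool offset, spaced 95.5 mm
x,y=.5487+.0955*np.sin(.232),.2098-.0955*np.cos(.232); print(x,y)
plan([(p[0],p[1],.11,.164,50,.02,0),(x,y-.0012,.11,.233,50,.026,3)])"
```

```text
0.5706577801113838 0.11685858892517223
now [ 0.6052 -0.2719  0.0226] [-3.14e+00 -1.00e-03  1.64e-01] 17.58 [-0.9  2.8  5.2] 0.06405536044954041
[[0.0,0.0,-0.175,0,0,0.0,50],[0.0,0.0,-0.35,0,0,0.0,50],[0.0,0.0,-0.524,0,0,0.0,50],[0.0,0.0,-0.699,0,0,0.0,50],[0.0,0.0,-0.874,0,0,0.0,50]]
[[0.019,-0.25,-0.0,0,0,-0.003,50],[0.038,-0.5,-0.0,0,0,-0.005,50],[0.056,-0.749,-0.0,0,0,-0.008,50],[0.075,-0.999,-0.0,0,0,-0.011,50]]
[[0.023,-0.25,-0.0,0,0,-0.003,50],[0.046,-0.5,-0.0,0,0,-0.005,50],[0.07,-0.749,-0.0,0,0,-0.008,50],[0.093,-0.999,-0.0,0,0,-0.011,50]]
[[0.028,-0.25,-0.0,0,0,-0.003,50],[0.055,-0.5,-0.0,0,0,-0.006,50],[0.082,-0.749,-0.0,0,0,-0.009,50],[0.11,-0.999,-0.0,0,0,-0.012,50]]
[[0.028,-0.218,-0.0,0,0,-0.003,50],[0.056,-0.436,-0.0,0,0,-0.005,50],[0.085,-0.655,-0.0,0,0,-0.007,50],[0.113,-0.873,-0.0,0,0,-0.01,50],[0.113,-0.873,-0.0,0,0,-0.01,50],[0.113,-0.873,-0.0,0,0,-0.01,50],[0.113,-0.873,-0.0,0,0,-0.01,50]]
```

Request:
servo_tool:
  plan:
    - [0,0,-0.1,0,0,0,50]
    - [0,0,-0.3,0,0,0,50]
    - [0,0,-0.5,0,0,0,50]
    - [0,0,-0.7,0,0,0,50]
    - [0,0,-0.87,0,0,0,50]
    - [0,0,-0.87,0,0,0,50]

```text
time: 18.08
tool_pos: [0.6066, -0.2743, 0.1129]
ee_rot: [3.136, -0.005, 0.164]
wrist_force: [0.7, -0.6, -3.6]
width: 0.064
finger_force: 30.0
```

Request:
servo_tool:
  plan:
    - [0.02,-0.2,0,0,0,-0.003,50]
    - [0.04,-0.45,0,0,0,-0.005,50]
    - [0.055,-0.72,0,0,0,-0.008,50]
    - [0.075,-1,0,0,0,-0.011,50]

```text
time: 18.42
tool_pos: [0.5945, -0.1723, 0.1061]
ee_rot: [-3.141, 0.004, 0.18]
wrist_force: [0.2, 0.2, -4.0]
width: 0.064
finger_force: 30.0
```

Request:
servo_tool:
  plan:
    - [0.02,-0.25,0,0,0,-0.003,50]
    - [0.045,-0.5,0,0,0,-0.005,50]
    - [0.07,-0.75,0,0,0,-0.008,50]
    - [0.09,-1,0,0,0,-0.011,50]

```text
time: 18.75
tool_pos: [0.5855, -0.0718, 0.1064]
ee_rot: [-3.141, 0.003, 0.199]
wrist_force: [0.1, 0.1, -5.3]
width: 0.0637
finger_force: 30.0
```

Request:
servo_tool:
  plan:
    - [0.03,-0.25,0,0,0,-0.003,50]
    - [0.055,-0.5,0,0,0,-0.006,50]
    - [0.08,-0.75,0,0,0,-0.009,50]
    - [0.11,-1,0,0,0,-0.012,50]

```text
time: 19.08
tool_pos: [0.5765, 0.0282, 0.1065]
ee_rot: [3.141, 0.003, 0.217]
wrist_force: [-0.1, -0.1, -4.4]
width: 0.0641
finger_force: 30.0
```

Request:
servo_tool:
  plan:
    - [0.03,-0.22,0,0,0,-0.003,50]
    - [0.06,-0.44,0,0,0,-0.005,50]
    - [0.085,-0.66,0,0,0,-0.007,50]
    - [0.11,-0.87,0,0,0,-0.01,50]
    - [0.11,-0.87,0,0,0,-0.01,50]
    - [0.11,-0.87,0,0,0,-0.01,50]
    - [0.11,-0.87,0,0,0,-0.01,50]

```text
time: 19.67
tool_pos: [0.5692, 0.1141, 0.1072]
ee_rot: [3.141, 0.002, 0.233]
wrist_force: [0.4, 1.1, -4.3]
width: 0.0637
finger_force: 30.0
```

Request:
servo_tool:
  plan:
    - [0.01,0,0.12,0,0,0,50]
    - [0.01,0,0.25,0,0,0,50]
    - [0.01,0,0.38,0,0,0,50]
    - [0.01,0,0.5,0,0,0,50]
    - [0.01,0,0.6,0,0,0,50]
    - [0.01,0,0.65,0,0,0,50]
    - [0.01,0,0.68,0,0,0,50]
    - [0.01,0,0.68,0,0,0,50]
    - [0.01,0,0.68,0,0,0,50]

```text
time: 20.42
tool_pos: [0.5712, 0.115, 0.0412]
ee_rot: [3.141, -0.001, 0.233]
wrist_force: [-0.1, -0.8, -5.2]
width: 0.0639
finger_force: 30.0
```

Request:
servo_tool:
  plan:
    - [0,0,0.01,0,0,0,50]
    - [0,0,0.01,0,0,0,50]
    - [0,0,0.01,0,0,0,50]

```text
time: 20.67
tool_pos: [0.5712, 0.1151, 0.0404]
ee_rot: [3.141, -0.001, 0.233]
wrist_force: [0.1, 0.6, -4.6]
width: 0.0638
finger_force: 30.0
```

Request:
servo_tool:
  plan:
    - [-0.005,-0.007,0.02,0,0,0,50]
    - [-0.005,-0.007,0.035,0,0,0,50]
    - [-0.005,-0.007,0.04,0,0,0,50]
    - [-0.005,-0.007,0.04,0,0,0,50]
    - [-0.005,-0.007,0.04,0,0,0,50]

```text
time: 21.08
tool_pos: [0.5701, 0.1156, 0.0356]
ee_rot: [3.142, 0.0, 0.233]
wrist_force: [0.3, -0.2, -3.3]
width: 0.0638
finger_force: 30.0
```

Request:
servo_tool:
  plan:
    - [0,0,0.01,0,0,0,50]
    - [0,0,0.01,0,0,0,50]
    - [0,0,0.01,0,0,0,50]

```text
time: 21.33
tool_pos: [0.5702, 0.1156, 0.0348]
ee_rot: [3.142, -0.0, 0.233]
wrist_force: [-0.6, 0.5, -5.0]
width: 0.0636
finger_force: 30.0
```

Request:
servo_tool:
  plan:
    - [0,0,0.01,0,0,0,50]
    - [0,0,0.01,0,0,0,50]
    - [0,0,0.01,0,0,0,50]

```text
time: 21.58
tool_pos: [0.5703, 0.1156, 0.0346]
ee_rot: [3.141, -0.0, 0.233]
wrist_force: [-2.6, -0.8, 1.5]
width: 0.0637
finger_force: 30.0
```

Contact made at the expected height, so I'm releasing, lifting and heading for the second down rail.

Request:
servo_tool:
  plan:
    - [0,0,0,0,0,0,70]
    - [0,0,0,0,0,0,78]
    - [0,0,0,0,0,0,78]
    - [0,0,0,0,0,0,78]

```text
time: 21.92
tool_pos: [0.5706, 0.1156, 0.0341]
ee_rot: [3.141, -0.001, 0.233]
wrist_force: [0.0, 0.4, 0.1]
width: 0.078
finger_force: 0.0
```

Request:
servo_tool:
  plan:
    - [0,0,-0.1,0,0,0,78]
    - [0,0,-0.3,0,0,0,78]
    - [0,0,-0.6,0,0,0,78]
    - [0,0,-0.9,0,0,0,78]

```text
time: 22.25
tool_pos: [0.5695, 0.1155, 0.1244]
ee_rot: [-3.141, 0.002, 0.233]
wrist_force: [0.6, -0.3, 0.2]
width: 0.0781
finger_force: 0.0
```

```bash
python3 -c "
from plan import *
plan([(.4422,-.273,.11,.095,94,.038,3)])"
```

```text
now [0.5695 0.1155 0.1244] [-3.141e+00  2.000e-03  2.330e-01] 22.25 [ 0.6 -0.3  0.2] 0.07811618546332225
[[-0.153,0.25,0.01,0,0,0.006,94],[-0.306,0.5,0.02,0,0,0.013,94],[-0.459,0.749,0.031,0,0,0.019,94],[-0.612,0.999,0.041,0,0,0.025,94]]
[[-0.14,0.25,0.01,0,0,0.006,94],[-0.28,0.5,0.02,0,0,0.013,94],[-0.419,0.749,0.031,0,0,0.019,94],[-0.559,0.999,0.041,0,0,0.025,94]]
[[-0.17,0.333,0.013,0,0,0.008,94],[-0.339,0.666,0.027,0,0,0.016,94],[-0.509,0.999,0.04,0,0,0.024,94]]
[[-0.137,0.295,0.011,0,0,0.007,94],[-0.274,0.59,0.022,0,0,0.014,94],[-0.274,0.59,0.022,0,0,0.014,94],[-0.274,0.59,0.022,0,0,0.014,94],[-0.274,0.59,0.022,0,0,0.014,94]]
```

Request:
servo_tool:
  plan:
    - [-0.15,0.25,0.01,0,0,0.006,94]
    - [-0.3,0.5,0.02,0,0,0.013,94]
    - [-0.46,0.75,0.03,0,0,0.019,94]
    - [-0.61,1,0.04,0,0,0.025,94]

```text
time: 22.58
tool_pos: [0.5338, 0.0032, 0.1211]
ee_rot: [3.141, -0.002, 0.194]
wrist_force: [0.4, -0.3, 0.7]
width: 0.0939
finger_force: 0.0
```

Request:
servo_tool:
  plan:
    - [-0.14,0.25,0.01,0,0,0.006,94]
    - [-0.28,0.5,0.02,0,0,0.013,94]
    - [-0.42,0.75,0.03,0,0,0.019,94]
    - [-0.56,1,0.04,0,0,0.025,94]

```text
time: 22.92
tool_pos: [0.498, -0.106, 0.1168]
ee_rot: [3.141, -0.002, 0.154]
wrist_force: [-0.3, -0.1, -0.1]
width: 0.0941
finger_force: 0.0
```

Request:
servo_tool:
  plan:
    - [-0.17,0.33,0.01,0,0,0.008,94]
    - [-0.34,0.67,0.03,0,0,0.016,94]
    - [-0.51,1,0.04,0,0,0.024,94]

```text
time: 23.17
tool_pos: [0.4628, -0.213, 0.1128]
ee_rot: [3.14, -0.001, 0.117]
wrist_force: [-0.1, -0.4, -0.1]
width: 0.094
finger_force: 0.0
```

Request:
servo_tool:
  plan:
    - [-0.14,0.3,0.01,0,0,0.007,94]
    - [-0.27,0.59,0.02,0,0,0.014,94]
    - [-0.27,0.59,0.02,0,0,0.014,94]
    - [-0.27,0.59,0.02,0,0,0.014,94]
    - [-0.27,0.59,0.02,0,0,0.014,94]

```text
time: 23.58
tool_pos: [0.4435, -0.273, 0.1103]
ee_rot: [-3.142, -0.001, 0.095]
wrist_force: [-0.6, -0.2, -0.0]
width: 0.0939
finger_force: 0.0
```

```bash
python3 look.py 4; python3 -c "
from plan import *
from rel import rel
rel('pics/t4.png',[(193,188,34,52)],[.012])
plan([(.4422,-.273,.0225,.095,94,.02,2)])"
```

```text
[0.5702 0.1138 0.2277] 0.032 board x,y mm [  0.1 -97.3]
now [ 0.4438 -0.2721  0.1102] [ 3.142e+00 -1.000e-03  9.600e-02] 23.68 [ 0.1 -0.7 -0.3] 0.09442227907317957
[[-0.003,0.001,0.175,0,0,0.0,94],[-0.007,0.003,0.351,0,0,0.0,94],[-0.01,0.004,0.526,0,0,0.001,94],[-0.014,0.006,0.702,0,0,0.001,94],[-0.017,0.007,0.877,0,0,0.001,94],[-0.017,0.007,0.877,0,0,0.001,94],[-0.017,0.007,0.877,0,0,0.001,94]]
```

View pics/look4.png

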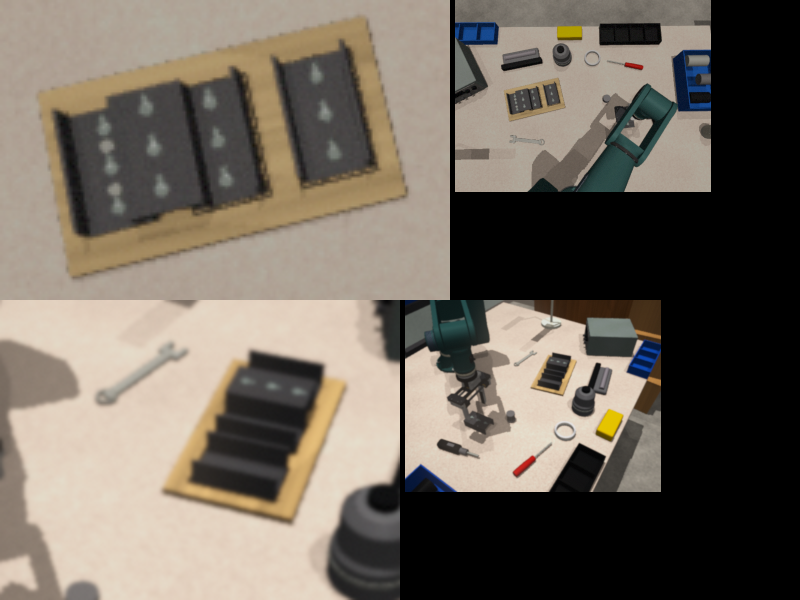

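All three up rails are aligned, and the outer one sits within its outline. Next I grasp the last down rail.

Request:
servo_tool:
  plan:
    - [0,0,0.2,0,0,0,94]
    - [-0.01,0,0.4,0,0,0,94]
    - [-0.01,0,0.6,0,0,0,94]
    - [-0.01,0.01,0.75,0,0,0,94]
    - [-0.015,0.01,0.88,0,0,0,94]
    - [-0.015,0.01,0.88,0,0,0,94]
    - [-0.015,0.01,0.88,0,0,0,94]

```text
time: 24.27
tool_pos: [0.442, -0.2729, 0.0214]
ee_rot: [-3.14, 0.001, 0.097]
wrist_force: [-0.6, -1.0, -0.1]
width: 0.0944
finger_force: 0.0
```

Request:
servo_tool:
  plan:
    - [0,0,0,0,0,0,70]
    - [0,0,0,0,0,0,50]
    - [0,0,0,0,0,0,50]
    - [0,0,0,0,0,0,50]
    - [0,0,0,0,0,0,50]
    - [0,0,0,0,0,0,50]
    - [0,0,0,0,0,0,50]

```text
time: 24.85
tool_pos: [0.4422, -0.2741, 0.0225]
ee_rot: [-3.141, -0.001, 0.095]
wrist_force: [-1.1, 1.5, 4.7]
width: 0.0634
finger_force: 30.0
```

```bash
python3 -c "
from plan import *
o=robot.get_obs();p=o['tool_pos']
plan([(p[0],p[1],.12,.095,50,.02,0),(.5592,.1617,.12,.233,50,.026,3)])"
```

```text
now [ 0.4422 -0.2741  0.0225] [-3.141e+00 -1.000e-03  9.500e-02] 24.85 [-1.1  1.5  4.7] 0.06342788538602924
[[0.0,0.0,-0.195,0,0,-0.0,50],[0.0,0.0,-0.39,0,0,-0.0,50],[0.0,0.0,-0.585,0,0,-0.0,50],[0.0,0.0,-0.78,0,0,-0.0,50],[0.0,0.0,-0.975,0,0,-0.0,50]]
[[0.075,-0.2,-0.0,0,0,-0.004,50],[0.149,-0.4,-0.0,0,0,-0.008,50],[0.224,-0.599,-0.0,0,0,-0.013,50],[0.298,-0.799,-0.0,0,0,-0.017,50],[0.373,-0.999,-0.0,0,0,-0.021,50]]
[[0.082,-0.2,-0.0,0,0,-0.004,50],[0.164,-0.4,-0.0,0,0,-0.008,50],[0.247,-0.599,-0.0,0,0,-0.013,50],[0.329,-0.799,-0.0,0,0,-0.017,50],[0.411,-0.999,-0.0,0,0,-0.021,50]]
[[0.09,-0.2,-0.0,0,0,-0.004,50],[0.18,-0.4,-0.0,0,0,-0.008,50],[0.269,-0.599,-0.0,0,0,-0.013,50],[0.359,-0.799,-0.0,0,0,-0.017,50],[0.449,-0.999,-0.0,0,0,-0.021,50]]
[[0.098,-0.2,-0.0,0,0,-0.004,50],[0.196,-0.4,-0.0,0,0,-0.009,50],[0.294,-0.599,-0.0,0,0,-0.013,50],[0.392,-0.799,-0.0,0,0,-0.018,50],[0.49,-0.999,-0.0,0,0,-0.022,50]]
[[0.074,-0.139,-0.0,0,0,-0.003,50],[0.074,-0.139,-0.0,0,0,-0.003,50],[0.074,-0.139,-0.0,0,0,-0.003,50],[0.074,-0.139,-0.0,0,0,-0.003,50]]
```

Request:
servo_tool:
  plan:
    - [0,0,-0.1,0,0,0,50]
    - [0,0,-0.3,0,0,0,50]
    - [0,0,-0.5,0,0,0,50]
    - [0,0,-0.75,0,0,0,50]
    - [0,0,-0.98,0,0,0,50]
    - [0,0,-0.98,0,0,0,50]

```text
time: 25.35
tool_pos: [0.4441, -0.2763, 0.1249]
ee_rot: [3.135, -0.007, 0.095]
wrist_force: [1.3, -0.6, -2.8]
width: 0.0638
finger_force: 30.0
```

Request:
servo_tool:
  plan:
    - [0.06,-0.17,0,0,0,-0.004,50]
    - [0.14,-0.37,0,0,0,-0.008,50]
    - [0.22,-0.58,0,0,0,-0.013,50]
    - [0.3,-0.8,0,0,0,-0.017,50]
    - [0.37,-1,0,0,0,-0.021,50]

```text
time: 25.77
tool_pos: [0.4683, -0.1698, 0.1175]
ee_rot: [-3.14, 0.003, 0.128]
wrist_force: [0.3, 0.2, -4.1]
width: 0.0637
finger_force: 30.0
```

Request:
servo_tool:
  plan:
    - [0.08,-0.2,0,0,0,-0.004,50]
    - [0.16,-0.4,0,0,0,-0.008,50]
    - [0.25,-0.6,0,0,0,-0.013,50]
    - [0.33,-0.8,0,0,0,-0.017,50]
    - [0.41,-1,0,0,0,-0.021,50]

```text
time: 26.18
tool_pos: [0.4962, -0.0657, 0.1175]
ee_rot: [-3.141, 0.003, 0.161]
wrist_force: [-0.9, -0.8, -4.6]
width: 0.064
finger_force: 30.0
```

Request:
servo_tool:
  plan:
    - [0.09,-0.2,0,0,0,-0.004,50]
    - [0.18,-0.4,0,0,0,-0.008,50]
    - [0.27,-0.6,0,0,0,-0.013,50]
    - [0.36,-0.8,0,0,0,-0.017,50]
    - [0.45,-1,0,0,0,-0.021,50]

```text
time: 26.6
tool_pos: [0.5245, 0.0399, 0.1174]
ee_rot: [-3.141, 0.003, 0.194]
wrist_force: [0.0, -0.3, -4.0]
width: 0.0637
finger_force: 30.0
```

Request:
servo_tool:
  plan:
    - [0.1,-0.2,0,0,0,-0.004,50]
    - [0.2,-0.4,0,0,0,-0.009,50]
    - [0.29,-0.6,0,0,0,-0.013,50]
    - [0.39,-0.8,0,0,0,-0.018,50]
    - [0.49,-1,0,0,0,-0.022,50]

```text
time: 27.02
tool_pos: [0.5534, 0.1473, 0.1172]
ee_rot: [3.141, 0.004, 0.229]
wrist_force: [-0.5, -0.4, -4.0]
width: 0.0636
finger_force: 30.0
```

Request:
servo_tool:
  plan:
    - [0.07,-0.14,0,0,0,-0.003,50]
    - [0.07,-0.14,0,0,0,-0.003,50]
    - [0.07,-0.14,0,0,0,-0.003,50]
    - [0.07,-0.14,0,0,0,-0.003,50]
    - [0.07,-0.14,0,0,0,-0.003,50]

```text
time: 27.43
tool_pos: [0.5575, 0.1608, 0.1188]
ee_rot: [3.141, 0.002, 0.232]
wrist_force: [-0.1, 0.2, -3.5]
width: 0.0637
finger_force: 30.0
```

Request:
servo_tool:
  plan:
    - [0.01,-0.01,0.12,0,0,0,50]
    - [0.01,-0.01,0.24,0,0,0,50]
    - [0.01,-0.01,0.36,0,0,0,50]
    - [0.01,-0.01,0.48,0,0,0,50]
    - [0.01,-0.01,0.6,0,0,0,50]
    - [0.01,-0.01,0.67,0,0,0,50]
    - [0.01,-0.01,0.72,0,0,0,50]
    - [0.01,-0.01,0.72,0,0,0,50]
    - [0.01,-0.01,0.72,0,0,0,50]

```text
time: 28.18
tool_pos: [0.5588, 0.1632, 0.0476]
ee_rot: [3.142, 0.0, 0.233]
wrist_force: [-0.1, 0.0, -3.7]
width: 0.0637
finger_force: 30.0
```

Request:
servo_tool:
  plan:
    - [0,0,0.02,0,0,0,50]
    - [0,0,0.04,0,0,0,50]
    - [0,0,0.04,0,0,0,50]
    - [0,0,0.04,0,0,0,50]

```text
time: 28.52
tool_pos: [0.5589, 0.1631, 0.044]
ee_rot: [3.141, -0.0, 0.233]
wrist_force: [-0.4, -0.2, -3.6]
width: 0.0639
finger_force: 30.0
```

Request:
servo_tool:
  plan:
    - [0.005,0,0.02,0,0,0,50]
    - [0.005,0,0.035,0,0,0,50]
    - [0.005,0,0.045,0,0,0,50]
    - [0.005,0,0.045,0,0,0,50]
    - [0.005,0,0.045,0,0,0,50]

```text
time: 28.93
tool_pos: [0.5591, 0.1632, 0.0391]
ee_rot: [3.141, 0.0, 0.233]
wrist_force: [-0.2, -0.3, -3.9]
width: 0.0639
finger_force: 30.0
```

Request:
servo_tool:
  plan:
    - [0,0,0.01,0,0,0,50]
    - [0,0,0.01,0,0,0,50]
    - [0,0,0.01,0,0,0,50]

```text
time: 29.18
tool_pos: [0.5595, 0.1633, 0.0385]
ee_rot: [3.141, -0.001, 0.233]
wrist_force: [0.4, 0.4, -2.4]
width: 0.0637
finger_force: 30.0
```

Request:
servo_tool:
  plan:
    - [0,0,0.01,0,0,0,50]
    - [0,0,0.01,0,0,0,50]
    - [0,0,0.01,0,0,0,50]

```text
time: 29.43
tool_pos: [0.5595, 0.1633, 0.0385]
ee_rot: [3.141, -0.001, 0.233]
wrist_force: [-2.6, -0.9, 4.6]
width: 0.0638
finger_force: 30.0
```

It's seated, so I'm releasing, lifting and backing away for a check.

Request:
servo_tool:
  plan:
    - [0,0,-0.005,0,0,0,68]
    - [0,0,-0.005,0,0,0,74]
    - [0,0,-0.005,0,0,0,74]
    - [0,0,-0.005,0,0,0,74]

```text
time: 29.77
tool_pos: [0.5594, 0.1632, 0.0376]
ee_rot: [3.141, -0.0, 0.233]
wrist_force: [-0.6, 0.5, 0.2]
width: 0.0735
finger_force: 0.0
```

Request:
servo_tool:
  plan:
    - [0,0,-0.1,0,0,0,74]
    - [0,0,-0.3,0,0,0,74]
    - [0,0,-0.6,0,0,0,74]
    - [0,0,-0.95,0,0,0,74]

```text
time: 30.1
tool_pos: [0.5579, 0.163, 0.1321]
ee_rot: [-3.141, 0.004, 0.233]
wrist_force: [0.2, -1.8, -1.0]
width: 0.0741
finger_force: 0.0
```

Request:
servo_tool:
  plan:
    - [-0.3,0.33,0,0,0,0,74]
    - [-0.6,0.67,0,0,0,0,74]
    - [-0.9,1,0,0,0,0,74]

```text
time: 30.35
tool_pos: [0.4995, 0.0528, 0.1346]
ee_rot: [3.14, -0.003, 0.235]
wrist_force: [0.3, -0.8, 0.2]
width: 0.0739
finger_force: 0.0
```

Request:
servo_tool:
  plan:
    - [-0.1,0.33,-0.1,0,0,0,74]
    - [-0.2,0.67,-0.2,0,0,0,74]
    - [-0.3,1,-0.3,0,0,0,74]

```text
time: 30.6
tool_pos: [0.4926, -0.0522, 0.1639]
ee_rot: [3.141, -0.001, 0.233]
wrist_force: [1.2, 0.4, 0.8]
width: 0.074
finger_force: 0.0
```

Request:
servo_tool:
  plan:
    - [0,0.33,0,0,0,0,74]
    - [0,0.67,0,0,0,0,74]
    - [0,1,0,0,0,0,74]
    - [0,1,0,0,0,0,74]

```text
time: 30.93
tool_pos: [0.5172, -0.1535, 0.1634]
ee_rot: [3.138, -0.001, 0.227]
wrist_force: [-0.4, 0.2, -0.8]
width: 0.074
finger_force: 0.0
```

```bash
python3 look.py 5
```

```text
(no output)
```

View pics/look5.png

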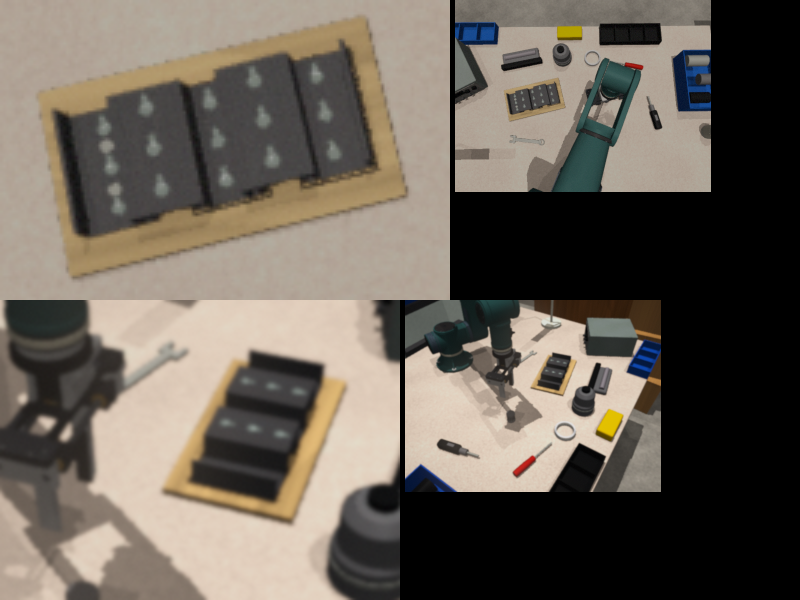

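Both bridges lie flat, at (152,160) and (262,130) in the crop. The ends look level and the bystanders haven't been disturbed, so I'm handing in.

```bash
python3 -c "
from bench import robot
print(robot.close_job())"
```

```text
the job is handed in; nothing more can be done
None
```

The job is handed in at about 31 s: both up rails and both bridges were set down in the order asked, and the final pictures show them seated with ends about level and the other things where they were.

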